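# Hook a bottle bracket into a slotted upright, lock it and load it

### The arm

A 6-joint arm with a two-finger parallel gripper is mounted at the origin on a cart in front of the work surface, level with it; the furniture and walls round the work are solid. World frame = base frame: x ahead of the robot, y to its left, z up, the work surface at z = 0. Lengths are in mm, angles in rad, forces in N, time in s.
With the tool pointing down it reaches from about 275 to 750 mm from the base axis. Payload 10.2 kg.
Tool frame: the origin (TCP) lies between the finger pads; the fingertips stand 17 mm ahead of it and the grasp point (between the pads) lies 2 mm behind it; z points along the fingers, y is the line along which they close (so a half turn about z gives the same grasp; the last joint's range is limited). The gripper opens to 85 mm and grips with 20 to 120 N. Pads are 22 mm wide; open, the fingers measure 114 mm over their backs; the gripper's body (76 mm by 85 mm) begins 54 mm behind the grasp point. The pads swing forward as they close: fully open they stand 13 mm farther back than shut.
Start: joints at [-1.507, 0.313, 1.498, -0, 1.331, -0.223], TCP at [148.501, -503.566, 248.294] pointing down, gripper open.
Joint ranges: [-2.94, 2.94], [-0.97, 2.17], [0.19, 2.56], [-1.23, 4.37], [0.02, 3.11], [-2.88, 2.88]. Speed limits (rad/s): [2.39, 2.39, 3.01, 3.14, 3.14, 3.14].

### API

Orientations are given as a unit quaternion [w, x, y, z].
In Python, from rig import * gives the robot as it stands.
- The arm moves only by the tool step_arm, never from a script. Its argument "commands" is text: rows parted by semicolons, each of 7 numbers parted by spaces: the opening, from 0 (shut) to 1 (fully open), then the shift along the tool's x, y, z in cm, then the turn, a rotation vector about the tool's x, y, z in rad. In form: hand x y z rx ry rz; .... A call has 1 to 20 rows; each row is the pose to reach, as a shift and turn from the pose commanded when the call began, along the tool's axes at that moment; what a row does not reach only later rows make up. A row lasts 1/12 s, in which the tool goes at most 41.7 mm and 7.16 degrees, less where a joint would pass 70% of its speed; a pose out of reach is approached as far as the arm can. A call with a gripper value outside its range is refused whole. The fingers move at their own pace and stop on an object; "newtons" is the grip in N (left out, the last holds). Time passes only in rows, so rows that repeat a pose let the fingers close. It gives the time, the measured TCP pose, the force, the opening and the grip force at its end, in the units of the state.
- sense(): the state, without advancing time (a new reading comes with each control period).
- capture(name): name is "side" or "top"; returns the picture (420x560x3 uint8, red, green, blue); there is no depth.
- camera_model(name): a dict with "mtx" (3x3 intrinsics, pixels), "k1" (the pictures are not rectified: a ray, as slopes to the right and down, at radius r is drawn at 1 + k1 r^2 times it, then the intrinsics apply), "eye" and "rotation" of the camera in the world. Camera axes: x right, y down, z forward; pixel columns grow to the right and rows downward; lengths in mm; the calibration is good to about 2 mm. A picture is of the moment at which its call begins. camera_model takes no time and is no camera call.
- finish_job(): hands the job in; it is judged then, once.
Trained networks look in the newest picture that a camera, given by its name, has taken for a name from the list of things; names that differ only in an ending like _2 or _b are one class to them, and where a whole thing is asked for, a point or a joint stands for the part that bears it (a point fixed in the world has none). Each returns a list of dicts, best first, with "score" (0 to 1); they miss things now and then, are a little off and sometimes report something else, mostly with a low value. They report only what shows in the picture. A call takes as long as a camera call.
- search_frame(camera, label): "rect" ([centre column, centre row, width, height] in pixels, round what is visible of it).
- trace(camera, label): "mask" (420x560 bool, what is visible of it) and "rect" ([centre column, centre row, width, height] in pixels, round what is visible of it).
- spot_point(camera, label): "xy" ([column, row] in pixels: a listed point, or the origin of a listed thing).
The state is a dict: "time_s": time; "joints": joint angles; "dq": joint speeds; "tau": joint torques, N m; "eef_pos": TCP position; "ee_rot": TCP orientation; "force": force on the tool from outside, world axes, zero at the start; "wrist_torque": the same for the moment, N m; "grip_width": opening from 0.0 (shut) to 1.0 (fully open); "grip_force": force on a finger pad.
Only numpy, scipy, OpenCV 4.12 (cv2) and the standard library are available. Lean on these libraries where they do the work, as an engineer would, in place of code of your own. Each camera call takes 0.05 s, during which the arm holds its last target. There are 200 camera calls.

### The job

Fit the blue bottle bracket to the slotted upright: hook both its tabs into the two top slots, press it down until it is fully home and its spring lock has snapped in, then stand the amber dropper bottle in its cup and let go. The strip is easily bent, so never push harder than about 15 N; set the bottle down rather than dropping it, and leave the other bottle and the timer where they are.

Things in the scene. Friction and masses are not known exactly. Their poses are not given: they have to be found in the camera images.
- upright: Fixed upright, 203 mm tall aluminium channel 72 mm wide on a grey foot plate, faced with a 50 mm wide, 4 mm thick steel strip with a column of slots. Origin on the worktop below the middle of the front face, which is the plane x = 0; its -x is where that face looks (to the robot), z up. Home of the bracket, nominally: bracket origin at x = 0, y = 0, z = 100 mm here, axes parallel.
- upright_slots (a point): Nominal middle of the top slot's lower edge, on the front face, 160 mm up. Four slots, 9 mm wide, 30 mm high, 46 mm pitch downward, hollow 20 mm deep behind. The strip is adjustable on the channel: the whole pattern (and home with it) stands up to 11 mm to either side and 5 mm higher or lower than this point says; it must be felt or seen. It does not shift in use.
- bracket: Loose blue bottle bracket, 130 to 210 g, standing on its underside. Origin at the foot of the rear face of its steel back plate (22 wide, 92 high, 4 mm thick); x points out of that rear face (to the upright once fitted), z up. Fitting: hooks in the slots, plate flat on the strip, then down 8 to 20 mm until the hooks' necks rest on the slots' lower edges.
- bracket_tabs (a point): End face of the upper hook, at the neck's underside: x = 9.5, z = 60 mm from the bracket's origin. Hook 6 mm wide, neck 10 mm high above this point, lip 8 mm down below it, 5.5 mm gap between plate and lip; the lower hook is alike, 46 mm below. Play in the slots: 1.5 mm to each side; 6 mm up or down about the middle, 14 mm above home. Hooks that miss stop the plate 9.5 mm off the strip.
- bracket_grip (a point): Where to grasp the bracket: on its straight blue arm, 31 mm in front of the plate's rear face and 78 mm above its underside. The arm is 10 mm thick (across y), spans 58 to 92 mm above the underside and 4 to 57 mm in front of the rear face; axes as the bracket's.
- bracket_cup (a point): Middle of the floor of the bracket's cup, 79 mm in front of the plate's rear face, 4 mm above the underside. The cup is round, 40 mm wide inside, 45 mm outside, rim 36 mm above this point.
- lock (a joint): Brass spring tongue with a red knob in the plate, 38 mm above the bracket's underside. 0 = out (6 mm behind the plate: at the start, and when snapped into its slot), 0.006 = pushed flush. The strip pushes it in with 3 to 6 N as the plate is pressed flat; it snaps out only in the last 2 mm before home. Until then it pushes the bracket off the strip and rubs as it slides down.
- dropper_amber_center (a point): Middle of the amber dropper bottle with the black cap, half-way up: 33 mm wide, 72 mm high, cap 20 mm wide over the top 24 mm; loose, 40 g, upright on the worktop.
- dropper_white_center (a point): Middle of the white dropper bottle with the yellow cap, half-way up, same size; a bystander.
- timer: White bench timer 64 x 68 x 18 mm lying on the worktop; origin at the centre of its underside; a bystander.

How it is judged:
By the outcome, as a careful person would: the job done as asked, in the order asked, and still so for the second after the job is handed in, with the robot touching nothing.
It also fails if it takes over 61 s, if anything falls off the work surface, if the arm or the gripper's body presses on something with over 40 N, if the wrist force passes 120 N, or if a joint passes its speed limit or range.

## Working session

There is one attempt and no reset: what is moved stays moved. The work goes in short steps, Python scripts to look and compute and a tool call to move; the robot and the scene stay as the last step left them, time stands still between calls to the robot, and variables do not carry over. Pictures are saved under pics/ and viewed, at most 10 in all, crops included, and the job is handed in when it is done.

Besides the shell and the picture viewer there is one more tool, called by a JSON object that holds its "op" and its "data", one argument or row to a line. step_arm: Moves the arm, as the interface text tells. Its arguments: {"type":"object","properties":{"commands":{"type":"string"},"newtons":{"type":"number"}},"required":["commands"]}

```bash
mkdir -p pics; ls; cat > h.py <<'E'
from rig import *
import numpy as np, cv2
from scipy.spatial.transform import Rotation as R
def ray(cam,xy):
    m=camera_model(cam);K=np.array(m["mtx"]);k=m["k1"]
    d=(np.linalg.inv(K)@[xy[0],xy[1],1])[:2]
    r=np.linalg.norm(d);u=r
    for _ in range(30):u=r/(1+k*u*u)
    s=d*(u/r if r else 1)
    return np.array(m["eye"],float),np.array(m["rotation"])@np.array([s[0],s[1],1])
def atz(cam,xy,z):
    e,d=ray(cam,xy);return e+d*(z-e[2])/d[2]
def proj(cam,p):
    m=camera_model(cam);c=np.array(m["rotation"]).T@(np.array(p,float)-m["eye"])
    s=c[:2]/c[2];s=s*(1+m["k1"]*(s@s));return (np.array(m["mtx"])@[s[0],s[1],1])[:2]
def tri(a,b):
    A=np.zeros((3,3));v=np.zeros(3)
    for e,d in(a,b):
        d=d/np.linalg.norm(d);P=np.eye(3)-np.outer(d,d);A+=P;v+=P@e
    p=np.linalg.solve(A,v);return p,[float(np.linalg.norm(np.cross(p-e,d/np.linalg.norm(d)))) for e,d in(a,b)]
def save(cam,n):
    im=capture(cam);cv2.imwrite(f"pics/{n}.png",im[:,:,::-1]);return im
E
python3 - <<'E'
from h import *
np.set_printoptions(precision=1,suppress=True)
for c in("side","top"):
    save(c,c+"0");m=camera_model(c);print(c,m["eye"],np.array(m["rotation"]).tolist(),m["mtx"],m["k1"])
    for l in("upright","upright_slots","bracket","bracket_tabs","bracket_grip","bracket_cup","dropper_amber_center","dropper_white_center","timer"):
        print(l,[(np.round(o["xy"],1).tolist(),round(o["score"],2)) for o in spot_point(c,l)[:2]])
print(sense())
E
```

```text
pics
side [ 711.9 -646.6  954.8] [-0.28170263154817476, 0.9436818077412169, 0.16773365201385285, -0.04442628837972076] [[460.5   0.  280.4]
 [  0.  460.5 208.9]
 [  0.    0.    1. ]] 0.012044699477967245
upright [([319.4, 223.9], 0.62)]
upright_slots [([324.3, 184.7], 0.66)]
bracket [([258.0, 307.8], 0.93)]
bracket_tabs [([259.8, 300.0], 0.57)]
bracket_grip [([241.7, 291.9], 0.76)]
bracket_cup [([232.7, 289.1], 0.64), ([321.4, 224.0], 0.32)]
dropper_amber_center [([270.6, 154.6], 0.74)]
dropper_white_center [([262.2, 170.5], 0.72)]
timer [([307.4, 309.0], 0.57), ([232.1, 290.1], 0.17)]
top [ 305.4 -124.  1232.5] [0.06671682472898173, -0.6714507064476165, 0.7340551207505424, -0.07658912330733138] [[519.4   0.  274.3]
 [  0.  519.4 200.2]
 [  0.    0.    1. ]] 0.010213496565718511
upright [([238.4, 180.9], 0.78)]
upright_slots [([232.1, 163.3], 0.73), ([324.2, 157.4], 0.39)]
bracket [([344.1, 195.9], 0.71)]
bracket_tabs [([350.3, 187.4], 0.74)]
bracket_grip [([346.0, 203.7], 0.8)]
bracket_cup [([336.7, 227.4], 0.67)]
dropper_amber_center [([216.9, 254.7], 0.74), ([183.4, 256.9], 0.64)]
dropper_white_center [([218.6, 250.8], 0.67)]
timer [([324.4, 160.0], 0.95)]
{'time_s': 1.0, 'joints': array([-1.5,  0.3,  1.5, -0. ,  1.3, -0.2]), 'dq': array([ 0.,  0.,  0., -0., -0., -0.]), 'tau': array([ -0. , -41.2, -26. ,  -0. ,   0. ,   0. ]), 'eef_pos': array([ 148.5, -503.6,  248.3]), 'ee_rot': array([ 0. ,  1. ,  0.1, -0. ]), 'force': array([ 0.4,  0.5, -1.1]), 'wrist_torque': array([ 0., -0.,  0.]), 'grip_force': 0.0, 'grip_width': 1.0005287462690182}
```

View pics/side0.png

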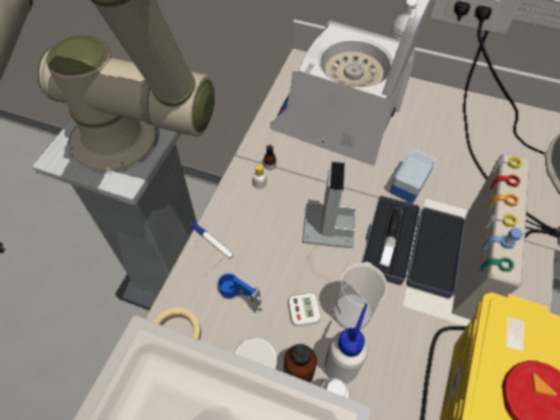

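View pics/top0.png

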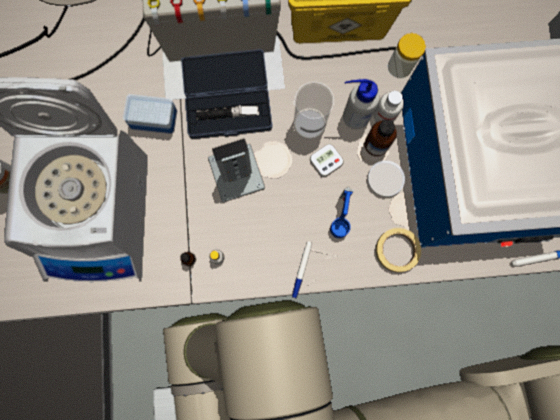

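The overviews show the bracket at side (240,290) / top (343,212), with its cup to the lower left. The upright is at side (333,205) / top (237,168), the amber bottle at side (270,156) / top (188,258), and the white one at side (260,176) / top (216,256).

```bash
sed -i 's/np.array(m\["rotation"\])/Q(m)/g; s/^def ray/def Q(m):\n    w,x,y,z=m["rotation"];return R.from_quat([x,y,z,w]).as_matrix()\ndef ray/' h.py
python3 - <<'E'
from h import *
np.set_printoptions(precision=1,suppress=True)
pts=dict(upright=([319.4,223.9],[238.4,180.9]),slots=([324.3,184.7],[232.1,163.3]),bracket=([258,307.8],[344.1,195.9]),tabs=([259.8,300],[350.3,187.4]),grip=([241.7,291.9],[346,203.7]),cup=([232.7,289.1],[336.7,227.4]),amber=([270.6,154.6],[187,258]),white=([262.2,170.5],[218.6,250.8]),white2=([260,177],[216,256]),timer=([307.4,309],[324.4,160]))
for n,(s,t) in pts.items(): print(n,*tri(ray("side",s),ray("top",t)))
s=cv2.imread("pics/side0.png");t=cv2.imread("pics/top0.png")
a=cv2.resize(s[150:260,285:385],None,fx=4,fy=4,interpolation=cv2.INTER_CUBIC)
b=cv2.resize(t[130:240,195:295],None,fx=4,fy=4,interpolation=cv2.INTER_CUBIC)
cv2.imwrite("pics/up.png",np.hstack([a,b])[:, :800])
a=cv2.resize(s[260:330,205:305],None,fx=4,fy=4,interpolation=cv2.INTER_CUBIC)
b=cv2.resize(t[175:245,295:395],None,fx=4,fy=4,interpolation=cv2.INTER_CUBIC)
cv2.imwrite("pics/br.png",np.hstack([a,b]))
E
```

```text
upright [612.5 -69.7   6.5] [0.5058828886731228, 0.5058828886729152]
slots [611.1 -67.1 163.6] [1.4290231452856783, 1.4290231452855777]
bracket [ 551.9 -319.9   12.1] [0.8864864898900815, 0.8864864898900213]
tabs [ 558.9 -325.7   74.5] [2.0701993919335386, 2.07019939193363]
grip [ 519.7 -315.8   65.2] [2.789505835620832, 2.789505835621016]
cup [ 480.2 -294.8   -1.3] [1.8842317757378806, 1.884231775737682]
amber [435.3  60.7  43.6] [3.1971807340788705, 3.1971807340789247]
white [442.1 -14.8  71.5] [3.2746851971029383, 3.274685197102935]
white2 [433.6  -5.3  30.8] [1.254496099690097, 1.254496099690144]
timer [ 649.9 -282.9    1.3] [2.810842757759333, 2.8108427577594575]
```

View pics/up.png

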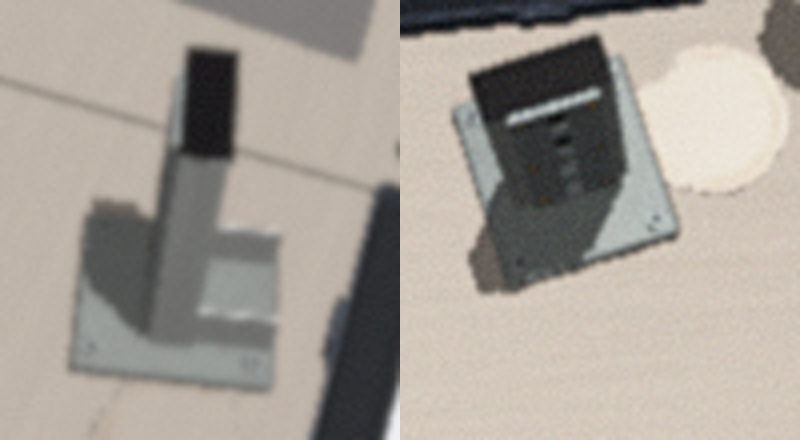

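View pics/br.png

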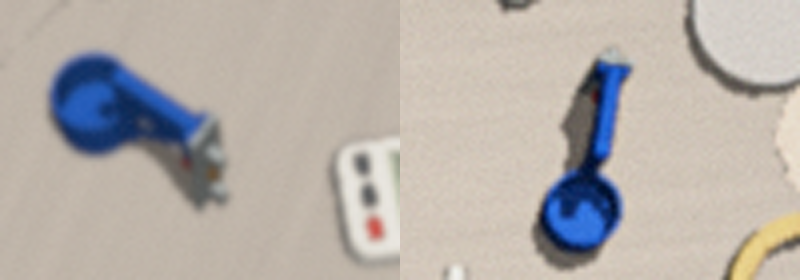

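The left crops show the upright's side face from the side camera. The top crop shows the front face, with the bright top edge of the strip from about (508,120) to (600,93) and dark slots below it at about (562,138), (567,160) and (572,185). On the bracket, the plate with its hooks is at the far end and the cup is nearest the robot. Next I'll enlarge the upright.

```bash
python3 - <<'E'
from h import *
t=np.mean([capture("top").astype(float) for _ in range(4)],0)
np.save("top_avg.npy",t)
t=np.clip(t*1.8,0,255).astype(np.uint8)[:,:,::-1]
c=cv2.resize(t[135:195,210:260],None,fx=10,fy=10,interpolation=cv2.INTER_CUBIC)
d=cv2.resize(t[183:243,327:357],None,fx=10,fy=10,interpolation=cv2.INTER_CUBIC)
o=np.hstack([c,d]);cv2.imwrite("pics/z.png",o)
E
```

```text
(no output)
```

View pics/z.png

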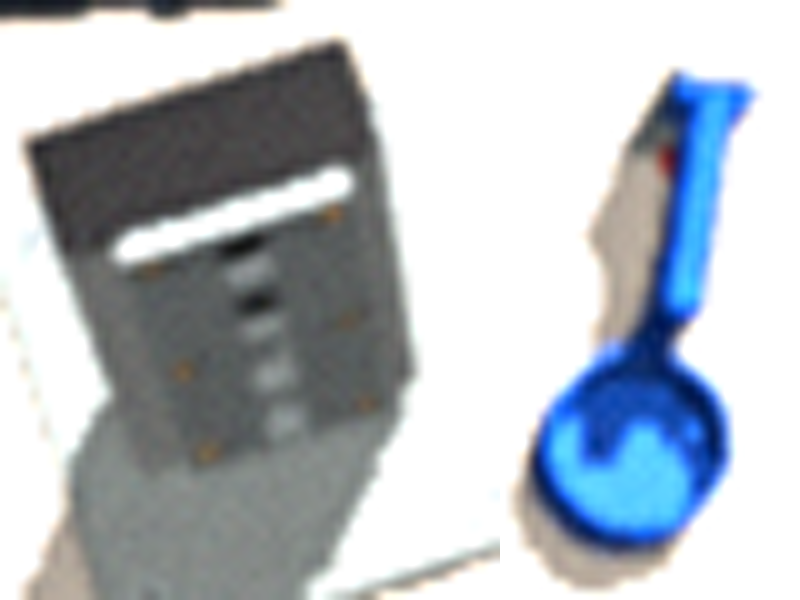

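Enlarged, the slot column is clear. The dark slot tops are at crop (240,247) and (255,302), with lighter floors at (273,372) and (288,420). The strip's bright top bar runs (120,250)–(350,180). The bracket's arm top face runs (712,105)–(682,308), and the cup rim is centred at (630,448). Now I'll fit the poses.

```bash
cat > fit.py <<'E'
from h import *
from scipy.optimize import least_squares
np.set_printoptions(precision=2,suppress=True)
tp=lambda x,y:np.array([210+x/10-.45,135+y/10-.45])
sp=lambda x,y:np.array([285+x/4-.4,150+y/4-.4])
def W(p,v):
    c,s=np.cos(p[2]),np.sin(p[2]);return [p[0]+c*v[0]-s*v[1],p[1]+s*v[0]+c*v[1],v[2]]
# params X,Y,yaw,dy,dz,depth,striptop, side bias px(2)
obs=lambda p:[
 ("top",[p[5],36,203],tp(25,140),1),("top",[p[5],-36,203],tp(343,40),1),("top",[4,36,203],tp(75,255),1),
 ("side",[4,-36,203],sp(185,155),1),("side",[p[5],-36,203],sp(232,158),1),("side",[4,36,203],sp(188,47),1),("side",[p[5],36,203],sp(238,50),1),
 ("top",[0,25+p[3],p[6]],tp(113,262),1),("top",[0,-25+p[3],p[6]],tp(355,188),1),
 ("top",[2,p[3],p[4]+190-3],tp(240,245),1),("top",[2,p[3],p[4]+144-3],tp(256,300),1),
 ("top",[0,p[3],p[4]+98-15],tp(272,370),.5),("top",[0,p[3],p[4]+52-15],tp(288,420),.5)]
def res(p):
    r=[]
    for c,v,px,w in obs(p):
        r+=list(w*(proj(c,W(p,v))-px+(p[7:9] if c=="side" else 0)))
    return np.r_[r,p[7:9]/1.,p[4]/3,(p[6]-200)/5]
o=least_squares(res,[612,-68,.2,0,0,40,200,0,0]);p=o.x
print(p,"res\n",res(p)[:26].reshape(-1,2))
print("slot col at front, z=160:",W(p,[0,p[3],160+p[4]]))
bp=lambda x,y:np.array([327+(x-500)/10-.45,183+y/10-.45])
a=atz("top",bp(712,105),92);b=atz("top",bp(682,308),92);c=atz("top",bp(630,448),40)
print("arm",a,b,np.linalg.norm(a-b),np.arctan2(*(a-b)[1::-1]),"cup",c,np.arctan2(*(a-c)[1::-1]),np.linalg.norm((a-c)[:2]))
u=(a-c)[:2];u/=np.linalg.norm(u);print("grip",c[:2]+48*u, "yaw",np.arctan2(u[1],u[0]))
E
python3 fit.py; python3 -c "
from h import *
s=sense();print(R.from_quat(s['ee_rot'][[1,2,3,0]]).as_matrix().round(3),s['ee_rot'])"
```

```text
[614.92 -71.32   0.25  -0.06  -1.49  30.04 200.56   0.88  -0.78] res
 [[-0.25  0.49]
 [ 1.   -0.5 ]
 [-1.34  0.47]
 [-0.88  0.46]
 [ 0.36  0.85]
 [-0.16 -0.42]
 [-0.2  -0.11]
 [ 0.7   0.16]
 [-0.49 -0.14]
 [-0.25 -0.82]
 [-0.32 -0.39]
 [ 0.06  0.13]
 [-0.1   0.1 ]]
slot col at front, z=160: [np.float64(614.9375771841158), np.float64(-71.37616318999936), np.float64(158.5055752283683)]
arm [ 540.92 -316.52   92.  ] [ 495.43 -304.38   92.  ] 47.07703684908089 -0.2607564559793655 cup [ 472.39 -296.73   40.  ] -0.2810706869135352 71.33192445027355
grip [ 518.5  -310.05] yaw -0.28107068691353515
[[ 0.959  0.283 -0.   ]
 [ 0.283 -0.959  0.   ]
 [-0.    -0.    -1.   ]] [-4.15242625e-05  9.89734820e-01  1.42916001e-01 -1.12753962e-05]
```

```bash
cat >> h.py <<'E'
def go(pos,yaw,base=None):
    "shift (cm) and turn in tool axes from the measured pose to a tool-down pose"
    s=sense();T=R.from_quat(np.array(s["ee_rot"])[[1,2,3,0]])
    G=R.from_matrix([[np.cos(yaw),np.sin(yaw),0],[np.sin(yaw),-np.cos(yaw),0],[0,0,-1]])
    d=T.inv().apply(np.array(pos)-s["eef_pos"])/10;w=(T.inv()*G).as_rotvec()
    print("t",round(s["time_s"],2),"pos",np.round(s["eef_pos"],1),"shift",np.round(d,2),"turn",np.round(w,3),"F",np.round(s["force"],1),"grip",round(s["grip_width"],3),round(s["grip_force"],1))
E
python3 -c "
from h import *
go([518.5,-310,180],-.27)"
```

```text
t 1.2 pos [ 148.5 -503.6  248.3] shift [40.97 -8.1   6.83] turn [-0.     0.     0.557] F [1.1 0.2 0.5] grip 0.999 0.0
```

{"op": "step_arm", "data": {
  "commands": "0.5 41 -8.1 0 0 0 0.557;0.5 41 -8.1 0 0 0 0.557;0.5 41 -8.1 0 0 0 0.557;0.5 41 -8.1 0 0 0 0.557;0.5 41 -8.1 0 0 0 0.557;0.5 41 -8.1 0 0 0 0.557;0.5 41 -8.1 0 0 0 0.557;0.5 41 -8.1 0 0 0 0.557;0.5 41 -8.1 0 0 0 0.557;0.5 41 -8.1 0 0 0 0.557;0.5 41 -8.1 0 0 0 0.557;0.5 41 -8.1 0 0 0 0.557;0.5 41 -8.1 6.8 0 0 0.557;0.5 41 -8.1 6.8 0 0 0.557;0.5 41 -8.1 6.8 0 0 0.557;0.5 41 -8.1 6.8 0 0 0.557",
  "newtons": 30
}}

```text
time_s: 2.53
eef_pos: [518.3, -310.2, 180.2]
ee_rot: [-0.0, 0.991, -0.135, -0.001]
force: [2.1, -0.6, 1.2]
grip_width: 0.498
grip_force: 0.0
```

```bash
python3 - <<'E'
from h import *
go([518.5,-310,78],-.27)
a=capture("side")[240:340,190:290];b=capture("top")[150:250,290:390]
cv2.imwrite("pics/g1.png",np.hstack([cv2.resize(i,None,fx=4,fy=4,interpolation=3) for i in(a,b)])[:,:,::-1])
E
```

```text
t 2.53 pos [ 518.3 -310.2  180.2] shift [ 4.000e-02 -1.000e-02  1.022e+01] turn [-0.001  0.002 -0.001] F [ 2.1 -0.6  1.2] grip 0.498 0.0
```

View pics/g1.png

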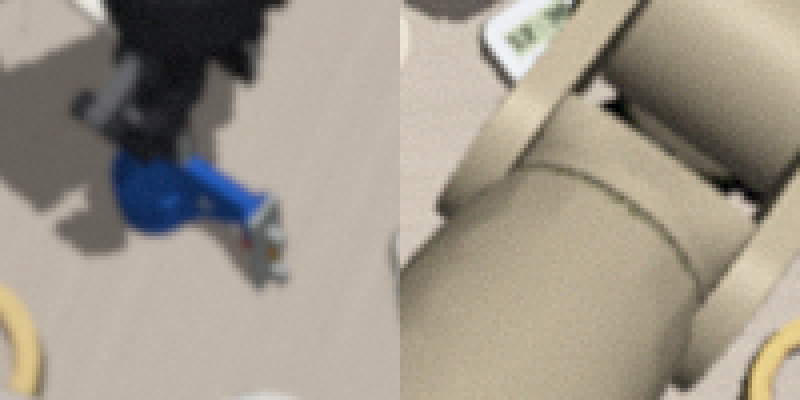

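The side crop shows the open fingers above the arm, and the cup partly behind them. The arm hides the bracket from the top camera. I'll descend and close.

{"op": "step_arm", "data": {
  "commands": "0.5 0 0 3 0 0 0;0.5 0 0 6 0 0 0;0.5 0 0 8 0 0 0;0.5 0 0 9 0 0 0;0.5 0 0 9.7 0 0 0;0.5 0 0 10.1 0 0 0;0.5 0 0 10.2 0 0 0;0 0 0 10.2 0 0 0;0 0 0 10.2 0 0 0;0 0 0 10.2 0 0 0;0 0 0 10.2 0 0 0;0 0 0 10.2 0 0 0;0 0 0 10.2 0 0 0",
  "newtons": 30
}}

```text
time_s: 3.72
eef_pos: [519.2, -310.2, 79.2]
ee_rot: [0.0, 0.991, -0.135, 0.001]
force: [-0.5, -0.3, 5.1]
grip_width: 0.108
grip_force: 33.6
```

```bash
python3 - <<'E'
from h import *
go([518.5,-310,78],-.27)
save("side","g2")
for l in("bracket","bracket_tabs","bracket_grip","bracket_cup"):
    print(l,[(np.round(o["xy"],1).tolist(),round(o["score"],2)) for o in spot_point("side",l)[:1]])
c,s=np.cos(-.27),np.sin(-.27)
for n,v in dict(bracket=(31,0,0),tabs=(40.5,0,60),grip=(0,0,78),cup=(-48,0,4)).items():
    print(n,proj("side",[518.5+c*v[0],-310+s*v[0],v[2]]).round(1))
E
```

```text
t 3.72 pos [ 519.2 -310.2   79.2] shift [-0.08  0.    0.12] turn [ 0.001 -0.002 -0.   ] F [-0.5 -0.3  5.1] grip 0.108 33.6
bracket [([259.5, 308.7], 0.89)]
bracket_tabs [([260.9, 298.5], 0.6)]
bracket_grip [([243.6, 288.7], 0.73)]
bracket_cup [([229.2, 289.4], 0.82)]
bracket [256.5 308.7]
tabs [259.3 300.6]
grip [243.2 286.4]
cup [228.  288.2]
```

{"op": "step_arm", "data": {
  "commands": "0 0 0 0 0 0 0;0 0 0 -1 0 0 0;0 0 0 -3 0 0 0;0 0 0 -6 0 0 0;0 0 0 -9 0 0 0;0 -0.2 -2 -11.4 0 0 0;0 -0.6 -4 -11.4 0 0 -0.05;0 -1.1 -7 -11.4 0 0 -0.16;0 -1.6 -10 -11.4 0 0 -0.26;0 -2.1 -13 -11.4 0 0 -0.36;0 -2.5 -16 -11.4 0 0 -0.46;0 -3 -19 -11.4 0 0 -0.52;0 -3.3 -21 -11.4 0 0 -0.52;0 -3.3 -22 -11.4 0 0 -0.52;0 -3.3 -22 -11.4 0 0 -0.52;0 -3.3 -22 -11.4 0 0 -0.52;0 -3.3 -22 -11.4 0 0 -0.52",
  "newtons": 60
}}

```text
time_s: 5.38
eef_pos: [545.7, -90.3, 192.3]
ee_rot: [0.0, 0.992, 0.124, -0.0]
force: [0.4, 0.0, -2.3]
grip_width: 0.11
grip_force: 58.9
```

```bash
python3 - <<'E'
from h import *
go([546.1,-88.9,192],.25)
a=save("side","p1")
b=capture("top")
print([(np.round(o["xy"],1).tolist(),round(o["score"],2)) for l in("bracket","bracket_tabs","bracket_cup") for o in spot_point("side",l)[:1]])
cv2.imwrite("pics/p1z.png",np.hstack([cv2.resize(i,None,fx=4,fy=4,interpolation=3) for i in(a[120:260,270:370],b[120:260,190:290])])[:,:,::-1])
E
```

```text
t 5.38 pos [545.7 -90.3 192.3] shift [ 0.07 -0.13  0.03] turn [ 0.     0.    -0.001] F [ 0.4  0.  -2.3] grip 0.11 58.9
[([305.5, 201.2], 0.64), ([313.6, 180.8], 0.68), ([270.6, 192.0], 0.97)]
```

View pics/p1z.png

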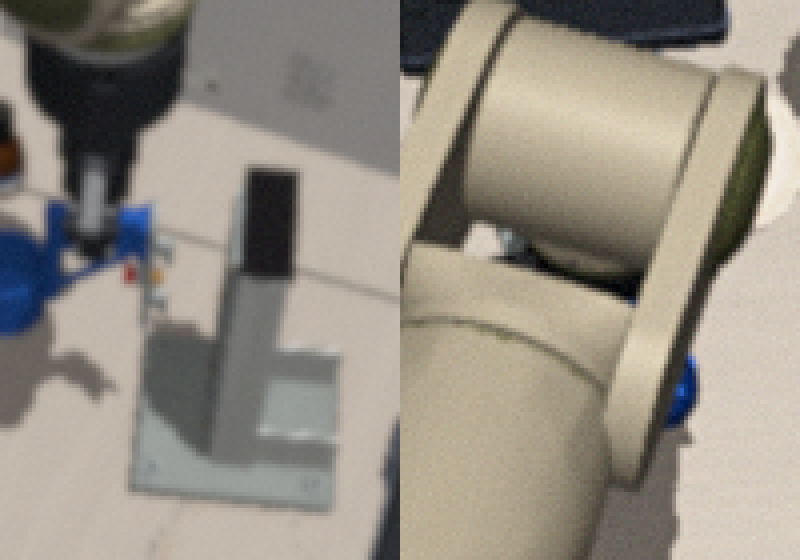

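The bracket is held level, with hooks at crop (165,240) and (160,300) facing the strip, about 30 mm short of it. I'll correct the y error and advance slowly.

{"op": "step_arm", "data": {
  "commands": "0 0.8 -0.13 0 0 0 0;0 1.6 -0.13 0 0 0 0;0 2 -0.13 0 0 0 0;0 2.2 -0.13 0 0 0 0;0 2.4 -0.13 0 0 0 0;0 2.5 -0.13 0 0 0 0;0 2.5 -0.13 0 0 0 0;0 2.5 -0.13 0 0 0 0"
}}

```text
time_s: 6.3
eef_pos: [569.6, -81.6, 192.3]
ee_rot: [-0.0, 0.992, 0.125, -0.0]
force: [-1.2, 0.7, -1.2]
grip_width: 0.103
grip_force: 58.8
```

{"op": "step_arm", "data": {
  "commands": "0 0.1 0 0 0 0 0;0 0.2 0 0 0 0 0;0 0.3 0 0 0 0 0;0 0.4 0 0 0 0 0;0 0.4 0 0 0 0 0;0 0.4 0 0 0 0 0"
}}

```text
time_s: 6.8
eef_pos: [573.6, -80.6, 192.3]
ee_rot: [-0.0, 0.992, 0.125, -0.0]
force: [0.6, -0.1, -0.5]
grip_width: 0.109
grip_force: 58.8
```

{"op": "step_arm", "data": {
  "commands": "0 0.1 0.12 0 0 0 0;0 0.2 0.12 0 0 0 0;0 0.3 0.12 0 0 0 0;0 0.3 0.12 0 0 0 0;0 0.3 0.12 0 0 0 0"
}}

```text
time_s: 7.22
eef_pos: [576.8, -81.0, 192.3]
ee_rot: [-0.0, 0.992, 0.125, -0.0]
force: [-0.1, 0.4, -0.9]
grip_width: 0.105
grip_force: 58.8
```

{"op": "step_arm", "data": {
  "commands": "0 0.1 0 0 0 0 0;0 0.2 0 0 0 0 0;0 0.3 0 0 0 0 0;0 0.3 0 0 0 0 0;0 0.3 0 0 0 0 0"
}}

```text
time_s: 7.63
eef_pos: [579.5, -80.4, 192.3]
ee_rot: [0.0, 0.992, 0.125, -0.0]
force: [-3.4, -1.2, -1.1]
grip_width: 0.106
grip_force: 59.0
```

{"op": "step_arm", "data": {
  "commands": "0 0.05 0 0 0 0 0;0 0.1 0 0 0 0 0;0 0.1 0 0 0 0 0"
}}

```text
time_s: 7.88
eef_pos: [580.5, -80.1, 192.3]
ee_rot: [-0.0, 0.992, 0.125, -0.0]
force: [-2.8, -1.2, 0.1]
grip_width: 0.105
grip_force: 59.0
```

{"op": "step_arm", "data": {
  "commands": "0 0.05 0 0 0 0 0;0 0.1 0 0 0 0 0;0 0.1 0 0 0 0 0"
}}

```text
time_s: 8.13
eef_pos: [581.6, -79.8, 192.3]
ee_rot: [-0.0, 0.992, 0.125, -0.0]
force: [-3.6, -0.1, -0.5]
grip_width: 0.106
grip_force: 59.0
```

The force stays at about 3.5 N while the tool advances, so the lock spring is giving and the hooks are in the slots. I'll keep going until the plate is flat.

{"op": "step_arm", "data": {
  "commands": "0 0.05 0 0 0 0 0;0 0.1 0 0 0 0 0;0 0.15 0 0 0 0 0;0 0.2 0 0 0 0 0;0 0.2 0 0 0 0 0"
}}

```text
time_s: 8.55
eef_pos: [583.5, -79.3, 192.3]
ee_rot: [0.0, 0.992, 0.125, -0.0]
force: [-4.7, -1.3, 0.5]
grip_width: 0.107
grip_force: 59.0
```

{"op": "step_arm", "data": {
  "commands": "0 0.05 0 0 0 0 0;0 0.1 0 0 0 0 0;0 0.1 0 0 0 0 0"
}}

```text
time_s: 8.8
eef_pos: [584.2, -79.1, 192.3]
ee_rot: [0.0, 0.992, 0.125, -0.001]
force: [-5.9, -2.2, 1.0]
grip_width: 0.108
grip_force: 59.2
```

{"op": "step_arm", "data": {
  "commands": "0 0.05 0 0 0 0 0;0 0.1 0 0 0 0 0;0 0.1 0 0 0 0 0"
}}

```text
time_s: 9.05
eef_pos: [584.7, -79.0, 192.3]
ee_rot: [0.0, 0.992, 0.125, -0.001]
force: [-9.9, -2.7, 3.9]
grip_width: 0.103
grip_force: 59.5
```

{"op": "step_arm", "data": {
  "commands": "0 0.05 0 0 0 0 0;0 0.1 0 0 0 0 0;0 0.1 0 0 0 0 0"
}}

```text
time_s: 9.3
eef_pos: [585.2, -78.9, 192.4]
ee_rot: [0.0, 0.992, 0.125, -0.002]
force: [-13.9, -2.9, 4.9]
grip_width: 0.106
grip_force: 59.8
```

{"op": "step_arm", "data": {
  "commands": "0 -0.12 0 0 0 0 0;0 -0.12 0 0.1 0 0 0;0 -0.12 0 0.2 0 0 0;0 -0.12 0 0.3 0 0 0;0 -0.12 0 0.4 0 0 0;0 -0.12 0 0.4 0 0 0"
}}

```text
time_s: 9.8
eef_pos: [584.6, -79.1, 188.2]
ee_rot: [0.0, 0.992, 0.125, -0.001]
force: [-8.7, -2.7, 1.8]
grip_width: 0.109
grip_force: 59.5
```

{"op": "step_arm", "data": {
  "commands": "0 0 0 0.1 0 0 0;0 0 0 0.2 0 0 0;0 0 0 0.2 0 0 0"
}}

```text
time_s: 10.05
eef_pos: [584.6, -79.1, 186.2]
ee_rot: [0.0, 0.992, 0.124, -0.001]
force: [-8.8, -2.0, 2.2]
grip_width: 0.106
grip_force: 59.4
```

{"op": "step_arm", "data": {
  "commands": "0 0 0 0.1 0 0 0;0 0 0 0.2 0 0 0;0 0 0 0.3 0 0 0;0 0 0 0.4 0 0 0;0 0 0 0.4 0 0 0"
}}

```text
time_s: 10.47
eef_pos: [584.5, -79.1, 182.1]
ee_rot: [-0.0, 0.992, 0.125, -0.001]
force: [-8.8, -2.4, 2.3]
grip_width: 0.105
grip_force: 59.3
```

{"op": "step_arm", "data": {
  "commands": "0 0 0 0.1 0 0 0;0 0 0 0.2 0 0 0;0 0 0 0.2 0 0 0"
}}

```text
time_s: 10.72
eef_pos: [584.6, -79.1, 180.2]
ee_rot: [0.0, 0.992, 0.124, -0.001]
force: [-9.9, -1.9, 1.3]
grip_width: 0.107
grip_force: 59.4
```

{"op": "step_arm", "data": {
  "commands": "0 0 0 0.1 0 0 0;0 0 0 0.15 0 0 0;0 0 0 0.15 0 0 0"
}}

```text
time_s: 10.97
eef_pos: [584.6, -79.2, 179.2]
ee_rot: [0.0, 0.992, 0.124, -0.001]
force: [-10.6, -2.0, 6.0]
grip_width: 0.107
grip_force: 60.1
```

{"op": "step_arm", "data": {
  "commands": "0 0 0 0.1 0 0 0;0 0 0 0.15 0 0 0;0 0 0 0.15 0 0 0"
}}

```text
time_s: 11.22
eef_pos: [584.8, -79.2, 179.1]
ee_rot: [0.001, 0.992, 0.125, -0.0]
force: [-13.4, -1.0, 13.9]
grip_width: 0.111
grip_force: 61.3
```

{"op": "step_arm", "data": {
  "commands": "0 -0.1 0 -0.1 0 0 0;0 -0.1 0 -0.15 0 0 0;0 -0.1 0 -0.15 0 0 0"
}}

```text
time_s: 11.47
eef_pos: [584.1, -79.3, 179.2]
ee_rot: [0.0, 0.992, 0.124, -0.0]
force: [-6.6, -1.2, 3.6]
grip_width: 0.106
grip_force: 59.6
```

{"op": "step_arm", "data": {
  "commands": "0 -0.1 0 0 0 0 0;0 -0.15 0 0 0 0 0;0 -0.15 0 0 0 0 0"
}}

```text
time_s: 11.72
eef_pos: [583.4, -79.4, 179.1]
ee_rot: [0.0, 0.992, 0.125, 0.001]
force: [-1.1, 0.8, 1.2]
grip_width: 0.108
grip_force: 59.2
```

The horizontal spring push is gone, which suggests the lock has snapped. I'll test it with a gentle lift.

{"op": "step_arm", "data": {
  "commands": "0 0 0 -0.05 0 0 0;0 0 0 -0.1 0 0 0;0 0 0 -0.15 0 0 0;0 0 0 -0.15 0 0 0"
}}

```text
time_s: 12.05
eef_pos: [583.0, -79.4, 180.3]
ee_rot: [-0.0, 0.992, 0.125, 0.0]
force: [0.2, 0.7, -1.0]
grip_width: 0.103
grip_force: 58.9
```

{"op": "step_arm", "data": {
  "commands": "0 0 0 -0.05 0 0 0;0 0 0 -0.1 0 0 0;0 0 0 -0.1 0 0 0"
}}

```text
time_s: 12.3
eef_pos: [582.8, -79.5, 181.2]
ee_rot: [-0.0, 0.992, 0.125, -0.0]
force: [-0.1, 0.2, -2.1]
grip_width: 0.107
grip_force: 58.7
```

{"op": "step_arm", "data": {
  "commands": "0 0 0 -0.05 0 0 0;0 0 0 -0.1 0 0 0;0 0 0 -0.15 0 0 0;0 0 0 -0.15 0 0 0"
}}

```text
time_s: 12.63
eef_pos: [582.5, -79.4, 181.8]
ee_rot: [-0.0, 0.992, 0.125, -0.001]
force: [2.6, -0.9, -11.6]
grip_width: 0.112
grip_force: 58.2
```

```bash
python3 -c "
from h import *
go([583.5,-79.4,178],.25)"
```

```text
t 12.63 pos [582.5 -79.4 181.8] shift [0.1  0.03 0.38] turn [-0.001  0.002 -0.   ] F [  2.6  -0.9 -11.6] grip 0.112 58.2
```

The lift met firm resistance after about 2 mm of play, so the lock is in. I'll press the bracket back down to home, let it settle, then release gently and raise the tool.

{"op": "step_arm", "data": {
  "commands": "0 0.05 0 0.2 0 0 0;0 0.12 0 0.35 0 0 0;0 0.12 0 0.48 0 0 0;0 0.12 0 0.55 0 0 0;0 0.12 0 0.55 0 0 0"
}}

```text
time_s: 13.05
eef_pos: [584.0, -79.5, 179.0]
ee_rot: [0.001, 0.992, 0.125, 0.0]
force: [-6.5, -1.4, 8.8]
grip_width: 0.107
grip_force: 61.3
```

{"op": "step_arm", "data": {
  "commands": "0 0 0 -0.12 0 0 0;0.12 0 0 -0.12 0 0 0;0.2 0 0 -0.12 0 0 0;0.3 0 0 -0.12 0 0 0;0.4 0 0 -0.12 0 0 0;0.4 0 0 -0.12 0 0 0;0.4 0 0 -0.12 0 0 0"
}}

```text
time_s: 13.63
eef_pos: [584.1, -79.2, 178.5]
ee_rot: [0.0, 0.992, 0.125, 0.0]
force: [-0.5, -0.5, -0.9]
grip_width: 0.399
grip_force: 0.0
```

The bracket is released at home. I'll raise the tool and move back toward the bottle, then look.

{"op": "step_arm", "data": {
  "commands": "0.4 0 0 -2 0 0 0;0.4 0 0 -5 0 0 0;0.4 0 0 -8 0 0 0;0.4 -3 -2 -9 0 0 0;0.4 -6 -5 -9 0 0 0;0.4 -9 -8 -9 0 0 0;0.4 -12 -11 -9 0 0 0;0.4 -15 -14 -9 0 0 0;0.4 -18 -17 -9 0 0 0;0.4 -21 -20 -9 0 0 0;0.4 -24 -22 -9 0 0 0;0.4 -24 -22 -9 0 0 0;0.4 -24 -22 -9 0 0 0"
}}

```text
time_s: 14.72
eef_pos: [296.4, 75.1, 269.1]
ee_rot: [0.0, 0.992, 0.125, 0.001]
force: [1.1, -0.5, 0.8]
grip_width: 0.4
grip_force: 0.0
```

```bash
python3 - <<'E'
from h import *
go([435,61,180],.25)
a=save("side","q1");b=save("top","q1t")
t=np.load("top_avg.npy")
cv2.imwrite("pics/q1z.png",np.hstack([cv2.resize(np.clip(i*1.6,0,255).astype(np.uint8),None,fx=f,fy=f,interpolation=cv2.INTER_CUBIC)[:500,:w] for i,f,w in((b[150:220,210:260].astype(float),7,300),(a[120:220,255:325].astype(float),5,300),(t[235:285,170:230],8,200))])[:,:,::-1] if False else np.hstack([cv2.resize(np.clip(i*1.6,0,255).astype(np.uint8),(w,480),interpolation=cv2.INTER_CUBIC) for i,w in((b[150:210,210:245].astype(float),280),(a[125:205,255:315].astype(float),360),(t[235:275,175:187+0].astype(float)*1,144))])[:,:,::-1])
for c in("side","top"):
  for l in("bracket","bracket_cup","dropper_amber_center"):
    print(c,l,[(np.round(o["xy"],1).tolist(),round(o["score"],2)) for o in spot_point(c,l)[:1]])
# dark cap blob in the initial top picture
g=t.max(2);m=(g[240:275,175:205]<70).astype(np.uint8)
n,_,st,ce=cv2.connectedComponentsWithStats(m);print(st[1:].tolist(),(ce[1:]+[175,240]).round(1).tolist())
E
```

```text
t 14.72 pos [296.4  75.1 269.1] shift [13.05  4.8   8.95] turn [ 0.001 -0.003  0.001] F [ 1.1 -0.5  0.8] grip 0.4 0.0
side bracket [([324.6, 204.7], 0.87)]
side bracket_cup [([288.7, 197.7], 0.87)]
side dropper_amber_center [([270.7, 154.8], 0.8)]
top bracket [([237.0, 167.1], 0.76)]
top bracket_cup [([244.0, 203.2], 0.63)]
top dropper_amber_center [([184.3, 258.4], 0.63)]
[[6, 12, 15, 17, 164]] [[187.6, 259.0]]
```

View pics/q1z.png

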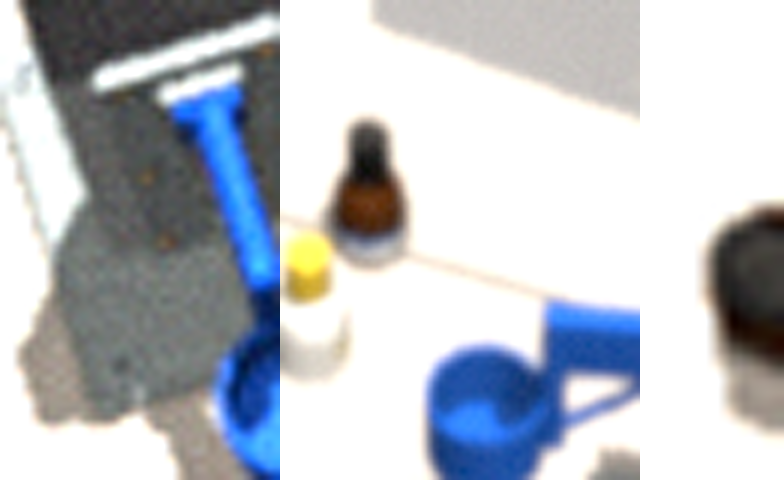

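The bracket sits flat on the strip with its arm square to it. The amber bottle stands with its cap top at crop (367,125), which is side px (269.5,146). The open cup is visible at crop (488,395).

```bash
python3 - <<'E'
from h import *
np.set_printoptions(precision=1,suppress=True)
print("cap",atz("side",[269.4,147],72),atz("top",[187.3,257.5],72))
print("body side",atz("side",[269.8,164],36),"nn",atz("side",[270.7,154.8],36))
for c,n in(("side","q1"),("top","q1t")):
    im=cv2.imread(f"pics/{n}.png").astype(int)
    m=((im[:,:,0]-im[:,:,2]>50)&(im[:,:,0]>60)).astype(np.uint8)
    p=proj(c,[537.7,-91.2,140]);print(c,"pred rim",p,"floor",proj(c,[537.7,-91.2,104]))
    x0,y0=(p-18).astype(int);sub=m[y0:y0+40,x0:x0+40]
    ys,xs=np.nonzero(sub)
    print("\n".join("".join(".#"[v] for v in r) for r in sub), x0,y0)
E
```

```text
cap [434.8  62.7  72. ] [430.6  53.8  72. ]
body side [444.4  39.1  36. ] nn [435.9  68.2  36. ]
side pred rim [288.4 189.8] floor [288.  199.1]
........................................
........................................
........................................
........................................
..............................##........
.............................###########
.............................###########
.............................###########
..............................##########
..............................##########
..............................##########
..............................##########
...............#######........##########
.............############.....##########
............##############....##########
...........###############...###########
...........#####################........
..........######################........
..........######################........
..........######################........
..........######################........
..........######################........
..........######################........
..........##
[... 1687 characters left out ...]
......###################...........
..........###################...........
...........##################...........
...........#################............
............###############.............
.............#############..............
..............###########...............
.................#####..................
........................................
........................................
........................................
........................................
........................................
........................................
........................................
........................................
........................................ 228 180
```

{"op": "step_arm", "data": {
  "commands": "0.45 3 1 2 0 0 0;0.45 7 2.5 5 0 0 0;0.45 10 3.8 8 0 0 0;0.45 12 4.6 10 0 0 0;0.45 12.8 4.9 12 0 0 0;0.45 12.8 4.9 14 0 0 0;0.45 12.8 4.9 14 0 0 0;0.45 12.8 4.9 14 0 0 0"
}}

```text
time_s: 15.78
eef_pos: [432.9, 58.7, 128.1]
ee_rot: [-0.0, 0.992, 0.124, -0.001]
force: [-0.0, 0.1, -0.2]
grip_width: 0.448
grip_force: 0.0
```

```bash
python3 - <<'E'
from h import *
go([433,59.5,65],.25)
a=capture("side")[100:200,230:310]
cv2.imwrite("pics/r1.png",cv2.resize(np.clip(a*1.5,0,255).astype(np.uint8),None,fx=6,fy=6,interpolation=cv2.INTER_CUBIC)[:,:,::-1])
print("cap pred",proj("side",[433,59.5,72]),"tcp",proj("side",sense()["eef_pos"]))
E
```

```text
t 15.78 pos [432.9  58.7 128.1] shift [ 0.04 -0.07  6.31] turn [-0.001  0.002 -0.   ] F [-0.   0.1 -0.2] grip 0.448 0.0
cap pred [268.28100332 147.73017166] tcp [268.06396816 132.33589429]
```

View pics/r1.png

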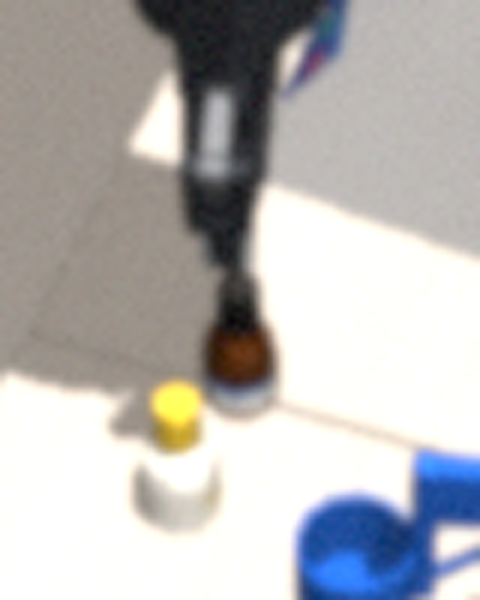

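The fingers are straight above the cap. The tip centre is at column 231 and the cap at 239 in the crop, so I'll shift 2 mm forward and go down.

{"op": "step_arm", "data": {
  "commands": "0.45 0.2 -0.07 1.5 0 0 0;0.45 0.2 -0.07 3 0 0 0;0.45 0.2 -0.07 4.5 0 0 0;0.45 0.2 -0.07 5.6 0 0 0;0.45 0.2 -0.07 6.2 0 0 0;0.45 0.2 -0.07 6.3 0 0 0;0.45 0.2 -0.07 6.3 0 0 0;0 0.2 -0.07 6.3 0 0 0;0 0.2 -0.07 6.3 0 0 0;0 0.2 -0.07 6.3 0 0 0;0 0.2 -0.07 6.3 0 0 0;0 0.2 -0.07 6.3 0 0 0",
  "newtons": 25
}}

```text
time_s: 16.83
eef_pos: [435.6, 59.9, 66.3]
ee_rot: [0.0, 0.992, 0.125, 0.001]
force: [-0.7, 0.8, 7.0]
grip_width: 0.226
grip_force: 25.9
```

{"op": "step_arm", "data": {
  "commands": "0 0 0 -2 0 0 0;0 0 0 -5 0 0 0;0 0 0 -8 0 0 0;0 0 0 -11 0 0 0;0 0 0 -14 0 0 0;0 0 0 -17 0 0 0;0 0 0 -17.5 0 0 0;0 0 0 -17.5 0 0 0;0 0 0 -17.5 0 0 0"
}}

```text
time_s: 17.58
eef_pos: [434.6, 60.0, 239.8]
ee_rot: [-0.0, 0.992, 0.125, -0.0]
force: [0.1, 0.4, -0.9]
grip_width: 0.223
grip_force: 25.5
```

```bash
python3 - <<'E'
from h import *
go([538,-91,240],.25)
a=capture("side")[60:160,230:310]
cv2.imwrite("pics/r2.png",cv2.resize(np.clip(a*1.5,0,255).astype(np.uint8),None,fx=6,fy=6,interpolation=cv2.INTER_CUBIC)[:,:,::-1])
p=sense()["eef_pos"];print("bottle pred centre",proj("side",p-[0,0,29]),"top",proj("side",p+[0,0,7]))
E
```

```text
t 17.58 pos [434.6  60.  239.8] shift [ 6.29 17.19 -0.03] turn [-0.     0.001 -0.   ] F [ 0.1  0.4 -0.9] grip 0.223 25.5
bottle pred centre [268.24897033 107.35085523] top [268.05965227  95.30320761]
```

View pics/r2.png

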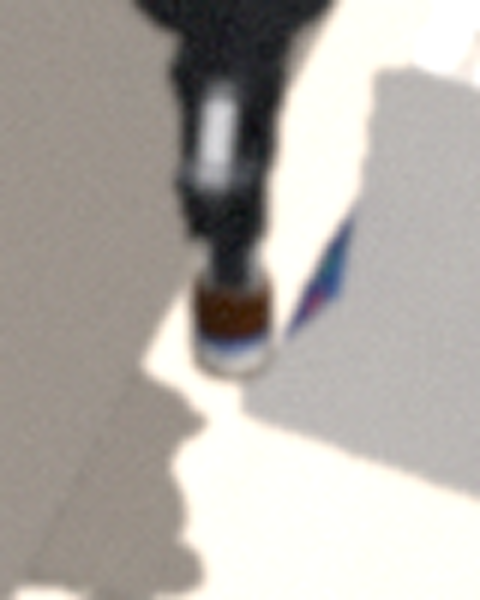

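The bottle is gripped upright at crop (233,310), centred under the fingers. Now to the cup.

{"op": "step_arm", "data": {
  "commands": "0 1 3 0 0 0 0;0 2.2 6 0 0 0 0;0 3.3 9 0 0 0 0;0 4.4 12 0 0 0 0;0 5.5 15 0 0 0 0;0 6 16.5 0 0 0 0;0 6.3 17.2 0 0 0 0;0 6.3 17.2 0 0 0 0;0 6.3 17.2 0 0 0 0;0 6.3 17.2 0 0 0 0"
}}

```text
time_s: 18.47
eef_pos: [538.0, -90.0, 240.2]
ee_rot: [-0.0, 0.992, 0.125, -0.0]
force: [0.4, 0.1, 0.4]
grip_width: 0.224
grip_force: 25.5
```

```bash
python3 - <<'E'
from h import *
go([538,-91,170],.25)
save("side","s1")
for l in("dropper_amber_center","bracket_cup"):print(l,[(np.round(o["xy"],1).tolist(),round(o["score"],2)) for o in spot_point("side",l)[:1]])
p=sense()["eef_pos"];print(proj("side",p-[0,0,29]),proj("side",[538,-91,104]))
E
```

```text
t 18.47 pos [538.  -90.  240.2] shift [-0.02  0.1   7.02] turn [-0.001  0.001  0.001] F [0.4 0.1 0.4] grip 0.224 25.5
dropper_amber_center [([290.0, 166.4], 0.51)]
bracket_cup [([288.9, 197.6], 0.82)]
[289.64672075 169.09336865] [288.11006635 199.0903756 ]
```

{"op": "step_arm", "data": {
  "commands": "0 0 0.1 1 0 0 0;0 0 0.1 2 0 0 0;0 0 0.1 3 0 0 0;0 0 0.1 4 0 0 0;0 0 0.1 5 0 0 0;0 0 0.1 6 0 0 0;0 0 0.1 6.5 0 0 0;0 0 0.1 6.5 0 0 0;0 0 0.1 6.5 0 0 0"
}}

```text
time_s: 19.37
eef_pos: [538.9, -92.1, 175.4]
ee_rot: [-0.0, 0.992, 0.125, -0.0]
force: [0.4, 0.7, -0.1]
grip_width: 0.222
grip_force: 25.5
```

{"op": "step_arm", "data": {
  "commands": "0 0 0 0.1 0 0 0;0 0 0 0.2 0 0 0;0 0 0 0.3 0 0 0;0 0 0 0.3 0 0 0;0 0 0 0.3 0 0 0"
}}

```text
time_s: 19.78
eef_pos: [538.8, -92.1, 172.6]
ee_rot: [0.0, 0.992, 0.125, 0.0]
force: [1.1, -0.3, 0.6]
grip_width: 0.223
grip_force: 25.5
```

{"op": "step_arm", "data": {
  "commands": "0 0 -0.06 0.1 0 0 0;0 0 -0.06 0.15 0 0 0;0 0 -0.06 0.2 0 0 0;0 0 -0.06 0.2 0 0 0"
}}

```text
time_s: 20.12
eef_pos: [538.6, -91.5, 170.4]
ee_rot: [-0.0, 0.992, 0.125, -0.0]
force: [0.8, -0.8, -0.1]
grip_width: 0.223
grip_force: 25.5
```

{"op": "step_arm", "data": {
  "commands": "0 0 0 0.05 0 0 0;0 0 0 0.1 0 0 0;0 0 0 0.1 0 0 0"
}}

```text
time_s: 20.37
eef_pos: [538.6, -91.5, 169.4]
ee_rot: [-0.0, 0.992, 0.125, -0.0]
force: [-0.0, -0.1, -0.7]
grip_width: 0.227
grip_force: 25.5
```

{"op": "step_arm", "data": {
  "commands": "0 0 0 0.05 0 0 0;0 0 0 0.1 0 0 0;0 0 0 0.1 0 0 0"
}}

```text
time_s: 20.62
eef_pos: [538.6, -91.5, 168.4]
ee_rot: [-0.0, 0.992, 0.125, -0.0]
force: [0.9, -0.1, -0.4]
grip_width: 0.225
grip_force: 25.5
```

{"op": "step_arm", "data": {
  "commands": "0 0 0 0.05 0 0 0;0 0 0 0.1 0 0 0;0 0 0 0.1 0 0 0"
}}

```text
time_s: 20.87
eef_pos: [538.8, -91.6, 167.8]
ee_rot: [0.0, 0.992, 0.125, 0.0]
force: [0.2, -0.3, 2.3]
grip_width: 0.224
grip_force: 25.8
```

Contact at about 2 N. Release, then raise straight up and away.

{"op": "step_arm", "data": {
  "commands": "0.24 0 0 0 0 0 0;0.28 0 0 0 0 0 0;0.34 0 0 0 0 0 0;0.42 0 0 0 0 0 0;0.45 0 0 0 0 0 0;0.45 0 0 0 0 0 0;0.45 0 0 -1 0 0 0;0.45 0 0 -3 0 0 0;0.45 0 0 -5 0 0 0;0.45 0 0 -8 0 0 0;0.45 -2 0 -11 0 0 0;0.45 -6 0 -11 0 0 0;0.45 -10 0 -11 0 0 0;0.45 -14 0 -11 0 0 0;0.45 -17 0 -11 0 0 0;0.45 -20 0 -11 0 0 0;0.45 -20 0 -11 0 0 0;0.45 -20 0 -11 0 0 0"
}}

```text
time_s: 22.37
eef_pos: [344.4, -141.3, 278.5]
ee_rot: [0.001, 0.992, 0.123, 0.001]
force: [0.9, -0.4, -0.3]
grip_width: 0.449
grip_force: 0.0
```

```bash
python3 - <<'E'
from h import *
go([538,-91,170],.25)
P={}
for c in("side","top"):
  save(c,"end"+c)
  for l in("dropper_amber_center","bracket","bracket_cup","dropper_white_center","timer"):
    o=spot_point(c,l)[:1]
    P[c,l]=o[0]["xy"] if o else None;print(c,l,o and (np.round(o[0]["xy"],1),round(o[0]["score"],2)))
print("expected amber",proj("side",[538.5,-91.5,140]),proj("top",[538.5,-91.5,140]))
for l in("dropper_amber_center","dropper_white_center"):
  if P["side",l] is not None and P["top",l] is not None: print(l,tri(ray("side",P["side",l]),ray("top",P["top",l])))
m=trace("top","dropper_amber_center");print("amber mask rect",m[0]["rect"] if m else None)
E
```

```text
t 22.37 pos [ 344.4 -141.3  278.5] shift [19.99 -0.15 10.88] turn [ 0.002 -0.001 -0.002] F [ 0.9 -0.4 -0.3] grip 0.449 0.0
side dropper_amber_center (array([291. , 187.3]), 0.53)
side bracket (array([324.3, 203. ]), 0.92)
side bracket_cup (array([289.7, 200.6]), 0.79)
side dropper_white_center (array([258.5, 174.8]), 0.75)
side timer (array([310.6, 309.1]), 0.87)
top dropper_amber_center (array([244.5, 200.3]), 0.5)
top bracket (array([238.3, 169.7]), 0.95)
top bracket_cup (array([247.1, 199.8]), 0.78)
top dropper_white_center (array([217.1, 254.1]), 0.7)
top timer (array([323.2, 159.9]), 0.83)
expected amber [288.66016783 189.97913368] [247.09417326 198.36738633]
dropper_amber_center (array([537.96368142, -83.82107289, 138.14668706]), [3.23900422704818, 3.239004227048148])
dropper_white_center (array([434.30094849, -10.88870949,  47.87222498]), [0.6760861551950927, 0.6760861551952199])
amber mask rect [246.6, 200.9, 18.1, 19.2]
```

```bash
python3 -c "
from rig import *
print(finish_job())"
```

```text
the job is handed in; nothing more can be done
None
```

The bracket is locked home on the upright, the amber bottle is standing in its cup, and the job was handed in at about 23 s; the one flaw is that the push briefly read about 19 N at the bottom stop, over the 15 N limit, before I backed off.

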